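# Press a stack of booklets: screen up, catch over, lever held

### The arm

A 6-joint arm with a two-finger parallel gripper is mounted at the origin on the work surface. World frame = base frame: x ahead of the robot, y to its left, z up, the work surface at z = 0. Lengths are in m, angles in rad, forces in N, time in s.
With the tool pointing down it reaches from about 0.35 to 0.925 m from the base axis. Payload 6.4 kg.
Tool frame: the origin (TCP) lies at the very end of the fingers, on their centre line; the grasp point (between the pads) lies 19 mm behind it (manip.grip_point_offset is the distance from the TCP to the grasp point, in m); y points along the fingers, z is the direction in which the jaws open and shut, and the axes are right-handed (so a half turn about y gives the same grasp; the last joint's range is limited). The gripper opens to 85 mm and grips with 20 to 120 N. Pads are 22 mm wide; open, the fingers measure 114 mm over their backs; the gripper's body (76 mm by 85 mm) begins 54 mm behind the grasp point. The pads swing forward as they close: fully open they stand 13 mm farther back than shut.
Start: joints at [1.088, 0.245, 1.558, -0, 1.339, -0.174], TCP at [0.198, 0.619, 0.231] pointing down, gripper open.
Joint ranges: [-3.13, 3.13], [-1.02, 2.26], [0.13, 2.54], [-0.95, 4.09], [0.21, 2.88], [-2.74, 2.74]. Speed limits (rad/s): [2.57, 2.57, 3.14, 3.14, 3.14, 3.14].

### API

Orientations are given as a unit quaternion [x, y, z, w].
In Python, from rig import manip gives the robot as it stands.
- The arm moves only by the shell command python3 -m creep 'ROWS' [FORCE]. ROWS is a JSON object of lists of equal length, an entry for each row: "gripper": the finger opening in cm, from 0 to 8.54; "delta_pos": the shift along the tool's x, y, z in cm, a list of three; "twist": the turn about the tool's y in degrees. A call has 1 to 8 rows; each row is the pose to reach, as a shift and turn from the pose measured when the call began, along the tool's axes at that moment; what a row does not reach only later rows make up. A row lasts 1/8 s, in which the tool goes at most 62.5 mm and 10.7 degrees, less where a joint would pass 70% of its speed; a pose out of reach is approached as far as the arm can. A call with a gripper value outside its range is refused whole. The fingers move at their own pace and stop on an object; FORCE is the grip in N (left out, the last holds). Time passes only in rows, so rows that repeat a pose let the fingers close. It gives the time, the measured TCP pose, the force and the opening at its end, in the units of the state.
- manip.state(): the state, without advancing time (a new reading comes with each control period).
- manip.get_image(name): name is "scene" or "top" or "wrist"; returns (picture, depth): 400x640x3 uint8, red, green, blue; 400x640 float32, m along the optical axis (not along the pixel's ray), 0 where there is no reading.
- manip.camera_params(name): a dict with "intrinsics" (3x3 intrinsics, pixels), "xyz" and "attitude" of the camera in the world. Camera axes: x right, y up, looking along -z (the intrinsics and any distortion apply to the point x, -y, -z); pixel columns grow to the right and rows downward; lengths in m; the calibration is good to about 2 mm. The wrist camera is an equidistant fisheye: a pixel r from the principal point sees the ray r / f radians off the axis. A picture is of the moment at which its call begins: read the wrist's pose just before it. camera_params takes no time and is no camera call; for the wrist camera it gives the pose at the moment of the call.
- manip.sign_off(): hands the job in, once; it reports no verdict.
The state is a dict: "time": time; "joint_pos": joint angles; "qd": joint speeds; "effort": joint torques, N m; "eef_pos": TCP position; "orientation": TCP orientation; "ft_force": force on the tool from outside, world axes, zero at the start; "ft_torque": the same for the moment, N m; "width": opening from 0.0 (shut) to 1.0 (fully open).
Only numpy, scipy, OpenCV 4.12 (cv2) and the standard library are available. Lean on these libraries where they do the work, as an engineer would, in place of code of your own. Each camera call takes 0.05 s, during which the arm holds its last target. There are 200 camera calls.

### The job

Get the booklet press working: first raise its fold-flat display to about 60 degrees from lying flat, then flip the press's safety catch right over to the front, away from the lever, and then pull the press lever forward to its stop. Finish while still holding the lever at its stop with the gripper (it springs back if let go), with the screen still at its angle, and leave the binder clip, the pad of sticky notes and the magnifier loupe that stand on the table between the two where they are.

Things in the scene. Friction and masses are not known exactly. Their poses are not given: they have to be found in the camera images.
- press: bench-top booklet press, fixed: grey base 260 (x) x 160 (y) x 24 mm, two white cheeks 85 mm high (13 to 43 mm either side of the centre plane), behind them a steel platen over booklets between two guide posts 117 mm high. Origin under the base's centre; own x points from the front (robot side) to the back, z up. Lever and catch both move in its own x-z plane at y = 0
- lever_grip (a point): centre of the lever's handle: black round bar 22 mm thick, 100 mm long, level along the press's own y, on top of a 16 mm steel shaft (a T), 190 mm from the lever's hinge. At rest it is 91 mm behind the hinge, 227 mm above the table; pulled, it swings over the top (250 mm) to 91 mm in front of the hinge, again 227 mm high
- lever_hinge (a point): point on the lever's hinge axis, 60 mm above the table at the middle of the press; the axis is the press's own y
- lever (a joint): angle of the lever in rad: 0 at rest (leaning back), 1.0 at its stop (leaning to the front). A spring pulls it back: about 3 N at the handle at the start, about 8 N at the stop. While the catch is down, the lever is blocked after about 0.1 rad
- catch_fin (a point): centre of the safety catch's thumb fin. The catch is a 12 x 12 mm steel bar, hinged at the press's front, lying level and pointing back, 102 mm long, to prop the lever's shaft. The fin stands on it 50 mm from the hinge: 22 mm long, 12 mm wide (press's y); this point is 18 mm above the bar's axis, the top 30 mm. Pinched across its width from above, it turns within the fingers. Axes turn with it
- catch_hinge (a point): point on the catch's hinge axis, 85 mm in front of the press's middle, 120 mm above the table, between two small lugs 30 mm across that reach 132 mm high; the axis is the press's own y
- catch (a joint): angle of the catch in rad: 0 lying level back against the lever, 1.57 upright, 2.8 flipped over to the front on its stop. It moves lightly, and beyond about 1.9 it falls over to its front stop of itself
- console: stand of the press's display, fixed to the table: white foot 200 (x) x 180 (y) x 18 mm. Origin under its centre; own x points from the front (robot side) to the back, z up
- screen_tab (a point): centre of the grey pull tab at the middle of the display's back (upper) edge: sticks out 34 mm from the edge, 16 mm wide (console's y), 10 mm thick; this point is 168 mm from the hinge axis, level with it when flat, 18 mm out from the edge. Pinched across its width from above, it turns within the fingers as the screen rises. Axes turn with it
- screen_hinge (a point): point on the display's hinge axis, along its front (robot-side) edge, 70 mm in front of the stand's origin and 55 mm above the table; the axis is the console's own y
- screen (a joint): angle of the display in rad: 0 lying flat, glass up; grows as the tab edge is raised towards the front; 1.05 is 60 degrees, limit 1.5. The screen is a black slab 150 x 220 x 18 mm. The hinge is stiff: about 7 N at the tab, and it stays where it is left
- clip: black binder clip, 32 mm wide, 20 mm deep, about 45 mm tall with its wire loop; loose bystander, origin under its centre
- notes: pad of sticky notes 50 x 50 x 15 mm; loose bystander, origin under its centre
- loupe: black magnifier loupe, 40 mm across, 42 mm tall; loose bystander, origin under its centre

How it is judged:
On the way, in this order (a step that is already met when the one before it is completed fails the run):
1. the display stands at about 60 degrees (value of joint screen between 0.85 and 1.25 rad), for 0.2 s.
2. the safety catch is flipped over to the front (value of joint catch above 2.2 rad), for 0.2 s.
3. the lever is pulled to its stop and held by the gripper (value of joint lever above 0.85 rad and contact force between the fingers and lever above 1.5 N), for 0.5 s.
At the end, for the whole second after the job is handed in: The display is still at 60 degrees, within about 11 (joint 0.85 to 1.25 rad), the catch is flipped over (beyond 2.2 rad), and the gripper's fingers hold the lever still at its stop (beyond 0.85 of 1.0 rad, touching it with more than 1.5 N) (all of step 1 and all of step 3 and value of joint catch above 2.2 rad and velocity of joint lever between -0.1 and 0.1 rad/s); the arm keeps its last pose, push and grip.
It fails at once if the binder clip, the notes or the loupe is knocked away (moved by more than 40 mm) (distance of any of clip, notes, loupe from where it was at the start of the episode above 0.04 m).
It also fails if it takes over 72 s, if anything falls off the work surface, if the arm or the gripper's body presses on something with over 40 N, if the wrist force passes 120 N, or if a joint passes its speed limit or range.

## Working session

There is one attempt and no reset: what is moved stays moved. The work goes in short steps, Python scripts to look and compute and a shell command to move; the robot and the scene stay as the last step left them, time stands still between calls to the robot, and variables do not carry over. Pictures are saved under pics/ and viewed, about 8 in all and at most 12, crops included, and the job is handed in when it is done.

```bash
ls; mkdir -p pics; python3 - <<'E'
from rig import manip
import cv2, numpy as np
print(manip.state())
for n in ("top","scene"):
    im,d=manip.get_image(n); cv2.imwrite(f"pics/{n}0.png",im[:,:,::-1]); np.savez(f"pics/{n}0.npz",im=im,d=d,**manip.camera_params(n)); print(manip.camera_params(n))
E
```

```text
pics
{'time': 0.0, 'joint_pos': array([ 1.08792081e+00,  2.45833441e-01,  1.55900741e+00, -1.90762038e-06,
        1.33871186e+00, -1.74105792e-01]), 'qd': array([-0.0005194 , -0.00090024, -0.00259462,  0.00080945,  0.00193235,
        0.00100348]), 'effort': array([-1.11355439e-03, -4.29492223e+01, -3.26123643e+01, -1.98349539e-04,
        5.43217830e-03,  2.29980617e-05]), 'eef_pos': array([0.19726161, 0.61875877, 0.23017149]), 'orientation': array([ 0.6993525 , -0.10895618,  0.10851029, -0.69804022]), 'ft_force': array([ 0.84968669,  0.31360852, -0.60943149]), 'ft_torque': array([ 0.01645903,  0.0233664 , -0.04238709]), 'width': 0.9988026231560367}
{'intrinsics': array([[363.57596021,   0.        , 317.5821715 ],
       [  0.        , 363.57596021, 196.97918588],
       [  0.        ,   0.        ,   1.        ]]), 'xyz': array([0.37442334, 0.00907646, 0.91591889]), 'attitude': array([-0.07139969,  0.08086978,  0.75864345, -0.64251247])}
{'intrinsics': array([[510.25165239,   0.        , 318.61361964],
       [  0.        , 510.25165239, 198.81362844],
       [  0.        ,   0.        ,   1.        ]]), 'xyz': array([1.14542456, 0.01233403, 0.90557207]), 'attitude': array([0.23386071, 0.23242014, 0.68030553, 0.65457959])}
```

View pics/top0.png

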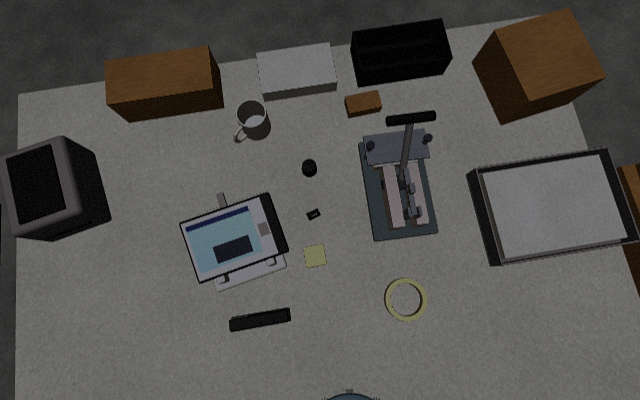

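View pics/scene0.png

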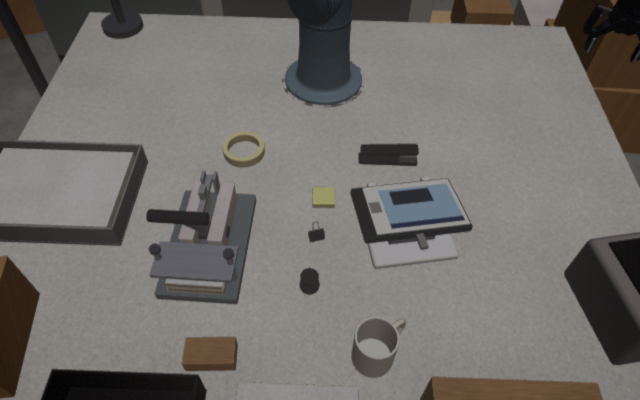

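The top view has the press at about (400,185): handle from (388,121) to (435,115), base front corners at (375,240) and (437,233). The display is at about (235,240) with its tab at (222,200). Notes, clip and loupe are at (315,256), (313,214) and (309,168). I'll use the depth to get poses.

```bash
cat > h.py <<'E'
import numpy as np, cv2
from scipy.spatial.transform import Rotation as R
def cloud(d,K,xyz,att):
    v,u=np.mgrid[:d.shape[0],:d.shape[1]]
    p=np.stack([(u-K[0,2])/K[0,0]*d,-(v-K[1,2])/K[1,1]*d,-d],-1)
    return p@R.from_quat(att).as_matrix().T+xyz
def load(n):
    z=np.load(f"pics/{n}.npz"); return z['im'],z['d'],cloud(z['d'],z['intrinsics'],z['xyz'],z['attitude'])
E
python3 - <<'E'
from h import *
im,d,P=load("top0")
for n,uv in dict(table=(330,300),tab=(222,200),tab2=(221,196),scr=(235,235),notes=(315,256),clip=(313,214),loupe=(309,166),hl=(390,121),hm=(411,118),hr=(433,115),base=(372,230),stapler=(260,320),tape=(405,282)).items():
    print(n,P[uv[1],uv[0]].round(3))
def rect(lo,hi,box):
    x0,y0,x1,y1=box
    Q=P[y0:y1,x0:x1].reshape(-1,3); dd=d[y0:y1,x0:x1].ravel()
    Q=Q[(dd>0)&(Q[:,2]>lo)&(Q[:,2]<hi)]
    r=cv2.minAreaRect(Q[:,:2].astype(np.float32)*1000); print(len(Q),r,cv2.boxPoints(r).round(0).tolist(),Q.mean(0).round(3), np.median(Q[:,2])); return Q
print('screen');rect(.056,.075,(170,205,300,290))
print('tab');rect(.045,.075,(212,188,232,203))
print('handle');rect(.215,.25,(380,100,445,130))
print('base');rect(.017,.031,(355,130,445,245))
im,d,P=load("scene0")
print('handle S');rect(.215,.25,(140,190,215,235))
print('base S');rect(.017,.031,(150,180,262,305))
print('screen S');rect(.056,.075,(345,172,475,245))
print('foot S');rect(.012,.024,(345,172,475,270))
print('lug S',P[185,206],P[177,215])
a=cv2.resize(im[160:310,140:265],None,fx=5,fy=5,interpolation=cv2.INTER_CUBIC)[:600]
cv2.imwrite('pics/press.png',np.clip(a[:,:,::-1]*1.6,0,255).astype(np.uint8))
E
```

```text
table [ 0.316 -0.008  0.002]
tab [0.585 0.204 0.085]
tab2 [0.594 0.205 0.088]
scr [0.499 0.185 0.078]
notes [0.425 0.011 0.015]
clip [ 0.528 -0.001  0.02 ]
loupe [ 0.647 -0.01   0.04 ]
hl [ 0.652 -0.182  0.235]
hm [ 0.652 -0.225  0.235]
hr [ 0.649 -0.268  0.238]
base [ 0.465 -0.139  0.018]
stapler [0.301 0.159 0.044]
tape [ 0.329 -0.191  0.024]
screen
2445 ((462.8310546875, 180.42904663085938), (116.55181884765625, 227.5508575439453), 16.581003189086914) [[375.0, 273.0], [439.0, 55.0], [551.0, 88.0], [486.0, 306.0]] [0.452 0.177 0.069] 0.06994952330227378
tab
0 ((0.0, 0.0), (0.0, 0.0), 0.0) [[0.0, 0.0], [0.0, 0.0], [0.0, 0.0], [0.0, 0.0]] [nan nan nan] nan
handle
567 ((653.2022094726562, -225.22503662109375), (99.7053451538086, 24.82243537902832), 87.99481964111328) [[639.0, -275.0], [664.0, -275.0], [667.0, -176.0], [643.0, -175.0]] [ 0.653 -0.224  0.234] 0.23541231497102688
base
2379 ((564.5258178710938, -222.43582153320312), (161.07008361816406, 259.005859375), 88.11273193359375) [[432.0, -299.0], [691.0, -307.0], [697.0, -146.0], [438.0, -138.0]] [ 0.522 -0.204  0.024] 0.02432897
[... 438 characters left out ...]
025] 0.024736437293672364
screen S
1760 ((488.99481201171875, 187.00062561035156), (164.7030029296875, 220.21981811523438), 10.785149574279785) [[387.0, 280.0], [429.0, 63.0], [590.0, 94.0], [549.0, 311.0]] [0.459 0.171 0.07 ] 0.0710521202230236
foot S
1853 ((563.139892578125, 200.49069213867188), (58.141502380371094, 179.025390625), 10.148773193359375) [[519.0, 283.0], [550.0, 107.0], [608.0, 118.0], [576.0, 294.0]] [0.568 0.198 0.018] 0.0186487216277601
lug S [ 0.50182527 -0.22193316  0.12783527] [ 0.48195379 -0.20692699  0.12992504]<stdin>:9: RuntimeWarning: Mean of empty slice.
  ret = um.true_divide(
  return _methods._mean(a, axis=axis, dtype=dtype,
  ret = ret.dtype.type(ret / rcount)
```

View pics/press.png

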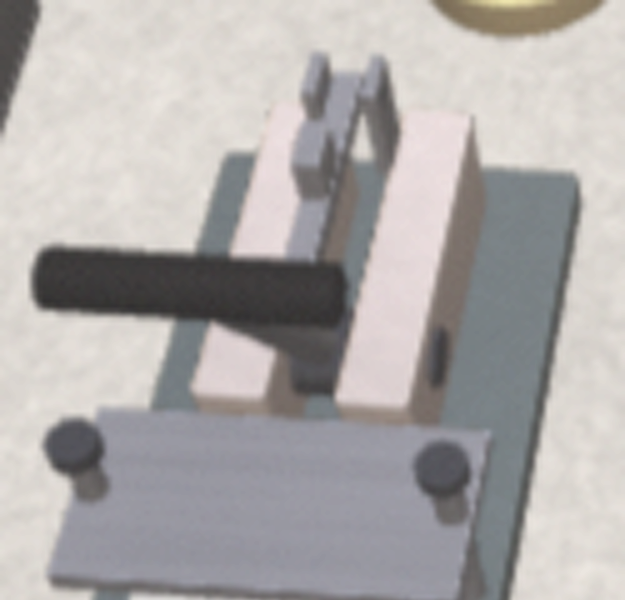

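Measurements agree with the given sizes. The press centre is at about (0.564,-0.223) with yaw -1.8°, and the handle's depth position agrees with that. The console origin is at about (0.494,0.189) with yaw about 10.4°. The tab reads 25 mm above flat, so the screen starts at about 0.15 rad. Next I'll write a helper that turns targets into tool-axis shifts.

```bash
cat >> h.py <<'E'
PR=(np.array([.564,-.2235,0]),np.radians(-1.8)); CO=(np.array([.4936,.1885,0]),np.radians(10.4))
def W(fr,p):
    o,a=fr; return o+R.from_euler('z',a).apply(p)
def plan(targets,jawyaw):
    """TCP world targets -> tool-axis shifts cm; jawyaw = world yaw (deg) of jaw direction"""
    from rig import manip
    s=manip.state(); M=R.from_quat(s['orientation']).as_matrix()
    g=np.array([np.cos(np.radians(jawyaw)),np.sin(np.radians(jawyaw)),0])
    t=np.degrees(np.arctan2(g@M[:,0],g@M[:,2])); t=(t+90)%180-90
    print('t',round(s['time'],2),'tcp',s['eef_pos'].round(4),'yax',M[:,1].round(3),'j6',s['joint_pos'][5].round(2),'F',s['ft_force'].round(1),'w',round(s['width'],3),'twist',round(t,1))
    for T in targets: print((M.T@(np.array(T)-s['eef_pos'])*100).round(1).tolist(), np.round(T,3))
def tabpos(a,r=.174,dz=-.014): return W(CO,[-.07+r*np.cos(a),0,.055+r*np.sin(a)+dz])
def snap(n,tag):
    from rig import manip
    c=manip.camera_params(n); im,d=manip.get_image(n)
    cv2.imwrite(f"pics/{tag}.png",im[:,:,::-1]); np.savez(f"pics/{tag}.npz",im=im,d=d,**c); return im,d
E
python3 - <<'E'
from h import *
im,d,P=load("scene0")
m=(P[...,2]>.03)&(P[...,2]<.12)&(d>0); m[:172]=0;m[248:]=0;m[:,:345]=0;m[:,475:]=0
Q=P[m]; L=(Q-W(CO,[0,0,0]))@R.from_euler('z',CO[1]).as_matrix()
sl=L[(abs(L[:,1])<.1)&(L[:,0]>-.06)&(L[:,0]<.06)]; c=np.polyfit(sl[:,0],sl[:,2],1); print('slope',np.arctan(c[0]),np.polyval(c,-.07))
tb=L[(L[:,0]>.085)&(L[:,2]>.05)]; print('tab',len(tb),tb.min(0).round(3),tb.max(0).round(3),np.median(tb,0).round(3))
plan([tabpos(.155,dz=.12),tabpos(.155)],90+10.4)
E
```

```text
slope 0.12590584540109379 0.06883324737453046
tab 98 [ 0.085 -0.009  0.079] [0.111 0.008 0.09 ] [ 0.099 -0.001  0.086]
t 0.1 tcp [0.1973 0.6188 0.2303] yax [-0.001 -0.002 -1.   ] j6 -0.17 F [ 0.2 -1.1 -0.1] w 0.995 twist -28.1
[50.3, 2.9, -27.2] [0.594 0.207 0.202]
[50.3, 16.3, -27.2] [0.594 0.207 0.068]
```

```bash
python3 -m creep '{"gripper":[6,6,6,6,5,5,5,5],"delta_pos":[[5,0,-2.7],[10,0,-5.4],[15,0,-8.1],[20,0,-10.8],[25,0,-13.5],[30,0,-16.2],[35,0,-18.9],[40,0.5,-21.6]],"twist":[-4,-8,-12,-16,-20,-24,-28,-28]}' 60
python3 - <<'E'
from h import *
plan([tabpos(.15,dz=.05),tabpos(.15)],90+10.4)
E
```

```text
time: 1.1
eef_pos: [0.5139, 0.29, 0.2256]
orientation: [0.705, 0.063, -0.064, -0.704]
ft_force: [0.2, 0.8, 0.1]
width: 0.582
t 1.1 tcp [0.5139 0.29   0.2256] yax [-0.    -0.001 -1.   ] j6 -1.43 F [0.2 0.8 0.1] w 0.582 twist -0.1
[6.4, 9.5, -9.6] [0.594 0.207 0.131]
[6.4, 15.9, -9.6] [0.594 0.207 0.067]
```

```bash
python3 -m creep '{"gripper":[5,5,5,5,5,5,5,5],"delta_pos":[[3,2,-4.5],[5,5,-8],[6.4,8,-9.6],[6.4,9.5,-9.6],[6.4,11,-9.6],[6.4,12.5,-9.6],[6.4,12.5,-9.6],[6.4,12.5,-9.6]],"twist":[0,0,0,0,0,0,0,0]}' 60
python3 - <<'E'
from h import *
plan([tabpos(.15)],90+10.4)
snap("wrist","w1")
E
```

```text
time: 2.1
eef_pos: [0.5943, 0.2073, 0.1015]
orientation: [0.705, 0.064, -0.064, -0.704]
ft_force: [0.1, 0.1, -0.4]
width: 0.584
t 2.1 tcp [0.5943 0.2073 0.1015] yax [ 0.001 -0.001 -1.   ] j6 -1.59 F [ 0.1  0.1 -0.4] w 0.584 twist -0.0
[-0.0, 3.4, -0.0] [0.594 0.207 0.067]
```

View pics/w1.png

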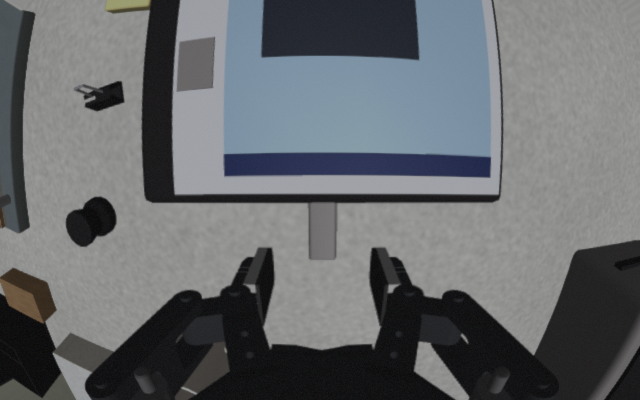

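The tab (322,230) sits midway between the pads at (258,280) and (385,280), and the wrist view shows it square to them. I'll go down and pinch.

```bash
python3 -m creep '{"gripper":[5,5,5,1,0.8,0.8,0.8,0.8],"delta_pos":[[0,1.5,0],[0,3.4,0],[0,3.4,0],[0,3.4,0],[0,3.4,0],[0,3.4,0],[0,3.4,0],[0,3.4,0]],"twist":[0,0,0,0,0,0,0,0]}' 60
python3 - <<'E'
from h import *
plan([tabpos(a) for a in np.linspace(.15,1.08,16)],90+10.4)
E
```

```text
time: 3.15
eef_pos: [0.5949, 0.2078, 0.0683]
orientation: [0.704, 0.065, -0.063, -0.704]
ft_force: [0.4, 4.2, 1.4]
width: 0.171
t 3.15 tcp [0.5949 0.2078 0.0683] yax [ 0.003 -0.    -1.   ] j6 -1.59 F [0.4 4.2 1.4] w 0.171 twist -0.0
[-0.1, 0.1, -0.1] [0.594 0.207 0.067]
[-0.3, -0.9, -0.1] [0.592 0.207 0.078]
[-0.6, -2.0, -0.1] [0.59  0.206 0.088]
[-0.9, -3.0, -0.1] [0.586 0.206 0.098]
[-1.3, -4.0, -0.1] [0.583 0.205 0.108]
[-1.7, -5.0, -0.1] [0.578 0.204 0.118]
[-2.2, -6.0, -0.1] [0.573 0.203 0.128]
[-2.8, -6.9, -0.1] [0.568 0.202 0.137]
[-3.4, -7.8, -0.1] [0.561 0.201 0.146]
[-4.1, -8.6, -0.1] [0.555 0.2   0.154]
[-4.8, -9.4, -0.1] [0.548 0.198 0.162]
[-5.6, -10.1, -0.1] [0.54  0.197 0.17 ]
[-6.4, -10.9, -0.1] [0.532 0.196 0.177]
[-7.2, -11.5, -0.1] [0.523 0.194 0.183]
[-8.1, -12.1, -0.1] [0.515 0.192 0.189]
[-9.1, -12.6, -0.1] [0.505 0.191 0.194]
```

```bash
python3 -m creep '{"gripper":[0.8,0.8,0.8,0.8,0.8,0.8,0.8,0.8],"delta_pos":[[-0.2,-0.9,0],[-0.5,-1.9,0],[-0.8,-2.9,0],[-1.2,-3.9,0],[-1.6,-4.9,0],[-2.1,-5.9,0],[-2.7,-6.8,0],[-3.3,-7.7,0]],"twist":[0,0,0,0,0,0,0,0]}' 60
python3 - <<'E'
from h import *
plan([tabpos(a) for a in np.linspace(.15,1.08,16)[7:]],90+10.4)
snap("scene","s1")
im,d,P=load("s1")
cv2.imwrite("pics/s1c.png",cv2.resize(im[120:300,300:520,::-1],None,fx=3,fy=3))
E
```

```text
time: 4.15
eef_pos: [0.5599, 0.2014, 0.144]
orientation: [0.705, 0.063, -0.065, -0.704]
ft_force: [-4.7, 0.5, -15.2]
width: 0.164
t 4.15 tcp [0.5599 0.2014 0.144 ] yax [-0.003 -0.001 -1.   ] j6 -1.6 F [ -4.7   0.5 -15.2] w 0.164 twist -0.0
[0.8, 0.7, -0.1] [0.568 0.202 0.137]
[0.1, -0.2, -0.1] [0.561 0.201 0.146]
[-0.5, -1.0, -0.1] [0.555 0.2   0.154]
[-1.3, -1.8, -0.1] [0.548 0.198 0.162]
[-2.0, -2.6, -0.1] [0.54  0.197 0.17 ]
[-2.9, -3.3, -0.1] [0.532 0.196 0.177]
[-3.7, -3.9, -0.1] [0.523 0.194 0.183]
[-4.6, -4.5, -0.1] [0.515 0.192 0.189]
[-5.6, -5.0, -0.1] [0.505 0.191 0.194]
```

View pics/s1c.png

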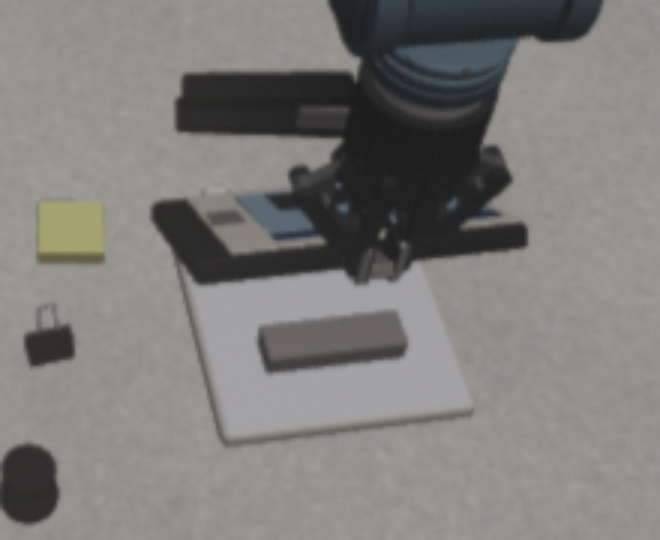

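The fingers at (385,255) in the crop still hold the tab, and the screen is rising with them. I'll keep going.

```bash
python3 -m creep '{"gripper":[0.8,0.8,0.8,0.8,0.8,0.8,0.8,0.8],"delta_pos":[[-0.5,-0.9,0],[-1.3,-1.7,0],[-2.0,-2.5,0],[-2.9,-3.2,0],[-3.7,-3.9,0],[-4.6,-4.5,0],[-5.2,-4.8,0],[-5.2,-4.8,0]],"twist":[0,0,0,0,0,0,0,0]}' 60
cat >> h.py <<'E'
def scrang(tag):
    im,d,P=load(tag)
    L=(P-CO[0])@R.from_euler('z',CO[1]).as_matrix()
    m=(d>0)&(L[...,0]>-.09)&(L[...,0]<.11)&(abs(L[...,1])<.108)&(L[...,2]>.05)&(L[...,2]<.24)
    Q=L[m]; ang=np.arctan2(Q[:,2]-.055,Q[:,0]+.07); r=np.hypot(Q[:,2]-.055,Q[:,0]+.07)
    for a,b in((-.105,-.07),(.07,.105),(-.05,.05)):
        k=(Q[:,1]>a)&(Q[:,1]<b)&(r>.06)&(r<.15); 
        if k.sum(): print(a,k.sum(),'z',Q[k,2].max().round(3),'angs',np.percentile(ang[k],[5,25,50,75,95]).round(2))
E
python3 - <<'E'
from h import *
plan([tabpos(1.05)],90+10.4)
snap("scene","s2"); scrang("s2"); snap("top","t2"); scrang("t2")
E
```

```text
time: 5.2
eef_pos: [0.5074, 0.1917, 0.1937]
orientation: [0.705, 0.062, -0.066, -0.704]
ft_force: [-7.7, -1.5, -15.3]
width: 0.165
t 5.2 tcp [0.5074 0.1917 0.1937] yax [-0.005 -0.002 -1.   ] j6 -1.6 F [ -7.7  -1.5 -15.3] w 0.165 twist -0.0
[0.2, 0.2, -0.1] [0.51  0.191 0.192]
-0.105 216 z 0.186 angs [0.92 0.96 0.98 1.03 1.09]
0.07 213 z 0.186 angs [0.93 0.96 0.99 1.05 1.1 ]
-0.05 539 z 0.187 angs [0.92 0.95 0.97 1.02 1.09]
-0.105 507 z 0.187 angs [1.06 1.08 1.1  1.12 1.17]
-0.05 867 z 0.187 angs [1.06 1.1  1.12 1.15 1.2 ]
```

The back face (scene camera) and the glass (top camera) both put the screen at about 1.05 rad. I'll release and lift.

```bash
python3 -m creep '{"gripper":[4,5,5,5,5,5,5,5],"delta_pos":[[0,0,0],[0,0,0],[0,0,0],[0,-2,0],[0,-5,0],[0,-9,0],[0,-12,0],[0,-13,0]],"twist":[0,0,0,0,0,0,0,0]}' 60
cat >> h.py <<'E'
def fin(a,dz=-.010):
    b=a+np.arctan2(18,50); r=np.hypot(.018,.05); return W(PR,[-.085+r*np.cos(b),0,.12+r*np.sin(b)+dz])
E
python3 - <<'E'
from h import *
snap("scene","s3"); scrang("s3"); snap("top","t3"); scrang("t3")
f=fin(0)
plan([f+[0,0,.16],f+[0,0,.06],f],90-1.8)
im,d,P=load("scene0")
L=(P-PR[0])@R.from_euler('z',PR[1]).as_matrix()
m=(d>0)&(L[...,0]>-.06)&(L[...,0]<-.015)&(abs(L[...,1])<.02)&(L[...,2]>.138)
q=L[m]; print('fin',len(q),q.min(0).round(3),q.max(0).round(3),np.median(q,0).round(3))
m=(d>0)&(L[...,0]>-.11)&(L[...,0]<-.06)&(abs(L[...,1])<.03)&(L[...,2]>.115)
q=L[m]; print('lugs',len(q),q.min(0).round(3),q.max(0).round(3))
E
```

```text
time: 6.3
eef_pos: [0.5096, 0.1922, 0.3272]
orientation: [0.705, 0.064, -0.064, -0.704]
ft_force: [-0.4, 0.2, -0.8]
width: 0.586
-0.105 215 z 0.187 angs [0.92 0.95 0.98 1.04 1.08]
0.07 210 z 0.187 angs [0.92 0.96 0.98 1.05 1.1 ]
-0.05 569 z 0.187 angs [0.92 0.96 0.98 1.03 1.1 ]
-0.105 512 z 0.186 angs [1.06 1.08 1.1  1.12 1.17]
0.07 17 z 0.127 angs [1.15 1.17 1.18 1.19 1.21]
-0.05 1542 z 0.186 angs [1.05 1.09 1.12 1.14 1.2 ]
t 6.4 tcp [0.5089 0.1921 0.3251] yax [-0.003 -0.002 -1.   ] j6 -1.6 F [ 0.6  0.7 -0.8] w 0.59 twist 12.2
[-5.5, 3.8, -41.1] [ 0.529 -0.222  0.288]
[-5.5, 13.8, -41.1] [ 0.529 -0.222  0.188]
[-5.4, 19.8, -41.1] [ 0.529 -0.222  0.128]
fin 89 [-0.047 -0.006  0.139] [-0.023  0.006  0.154] [-0.033  0.001  0.15 ]
lugs 211 [-0.098 -0.016  0.115] [-0.061  0.015  0.137]
```

```bash
python3 -m creep '{"gripper":[5,4,4,4,4,4,4,4],"delta_pos":[[-0.5,0,-5],[-1.2,0,-10.5],[-2,0,-16],[-2.8,0.5,-21.5],[-3.6,1,-27],[-4.4,2,-32.5],[-5,3,-37.5],[-5.5,3.8,-41.1]],"twist":[1.5,3,4.5,6,7.5,9,10.5,12.2]}' 60
python3 - <<'E'
from h import *
f=fin(0)
plan([f+[0,0,.04],f],90-1.8)
E
```

```text
time: 7.4
eef_pos: [0.5278, -0.2239, 0.2852]
orientation: [0.707, -0.014, 0.01, -0.707]
ft_force: [0.9, -0.1, 0.3]
width: 0.47
t 7.4 tcp [ 0.5278 -0.2239  0.2852] yax [-0.006 -0.    -1.   ] j6 -2.13 F [ 0.9 -0.1  0.3] w 0.47 twist -0.2
[0.2, 11.7, 0.2] [ 0.529 -0.222  0.168]
[0.2, 15.7, 0.2] [ 0.529 -0.222  0.128]
```

```bash
python3 -m creep '{"gripper":[4,4,4,4,4,3,0.6,0.5],"delta_pos":[[0.2,4,0.2],[0.2,8,0.2],[0.2,11.7,0.2],[0.2,14,0.2],[0.2,15.7,0.2],[0.2,15.7,0.2],[0.2,15.7,0.2],[0.2,15.7,0.2]],"twist":[0,0,0,0,0,0,0,0]}' 30
python3 -m creep '{"gripper":[0.5,0.5,0.5,0.5],"delta_pos":[[0,0,0],[0,0,0],[0,0,0],[0,0,0]],"twist":[0,0,0,0]}' 30
python3 - <<'E'
from h import *
plan([fin(a) for a in np.arange(0,2.3,.15)],90-1.8)
im,d=snap("wrist","w2")
cv2.imwrite("pics/w2c.png",cv2.resize(im[100:400,160:480,::-1],None,fx=1.8,fy=1.8))
E
```

```text
time: 8.4
eef_pos: [0.5296, -0.222, 0.1292]
orientation: [0.707, -0.013, 0.011, -0.707]
ft_force: [0.0, 1.9, 0.1]
width: 0.129
time: 8.9
eef_pos: [0.5296, -0.222, 0.1293]
orientation: [0.707, -0.013, 0.011, -0.707]
ft_force: [-1.3, 0.7, -1.2]
width: 0.132
t 8.9 tcp [ 0.5296 -0.222   0.1293] yax [-0.004 -0.001 -1.   ] j6 -2.13 F [-1.3  0.7 -1.2] w 0.132 twist -0.1
[-0.1, 0.1, -0.0] [ 0.529 -0.222  0.128]
[-0.4, -0.6, -0.0] [ 0.526 -0.222  0.135]
[-0.8, -1.3, -0.0] [ 0.521 -0.222  0.142]
[-1.3, -1.9, -0.0] [ 0.516 -0.222  0.148]
[-2.0, -2.4, -0.0] [ 0.51  -0.222  0.153]
[-2.6, -2.8, -0.0] [ 0.503 -0.222  0.157]
[-3.4, -3.1, -0.1] [ 0.496 -0.221  0.16 ]
[-4.1, -3.3, -0.1] [ 0.488 -0.221  0.162]
[-4.9, -3.4, -0.1] [ 0.48  -0.221  0.163]
[-5.7, -3.3, -0.1] [ 0.472 -0.221  0.163]
[-6.5, -3.2, -0.1] [ 0.465 -0.22   0.161]
[-7.3, -2.9, -0.1] [ 0.457 -0.22   0.158]
[-8.0, -2.5, -0.1] [ 0.45  -0.22   0.155]
[-8.6, -2.0, -0.1] [ 0.444 -0.22   0.15 ]
[-9.1, -1.4, -0.1] [ 0.438 -0.22   0.144]
[-9.6, -0.8, -0.1] [ 0.434 -0.219  0.138]
```

View pics/w2c.png

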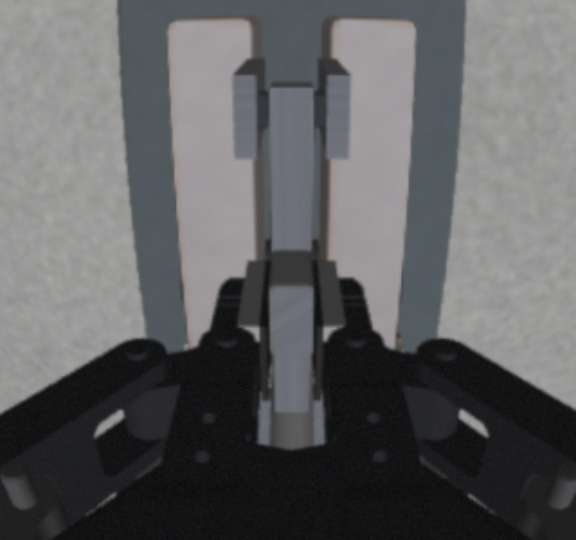

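The fin at (292,330) in the crop is held squarely between the pads (11 mm opening). Now I'll flip the catch.

```bash
python3 -m creep '{"gripper":[0.5,0.5,0.5,0.5,0.5,0.5,0.5,0.5],"delta_pos":[[-0.3,-0.7,0],[-0.7,-1.4,0],[-1.2,-2,0],[-1.9,-2.5,0],[-2.5,-2.9,0],[-3.3,-3.2,0],[-4.0,-3.4,0],[-4.0,-3.4,0]],"twist":[0,0,0,0,0,0,0,0]}' 30
python3 - <<'E'
from h import *
plan([fin(a) for a in np.arange(1.05,2.3,.15)],90-1.8)
E
```

```text
time: 9.95
eef_pos: [0.49, -0.2207, 0.1646]
orientation: [0.707, -0.013, 0.011, -0.707]
ft_force: [1.4, 1.1, -3.3]
width: 0.133
t 9.95 tcp [ 0.49   -0.2207  0.1646] yax [-0.003 -0.001 -1.   ] j6 -2.17 F [ 1.4  1.1 -3.3] w 0.133 twist -0.2
[-0.2, 0.2, -0.0] [ 0.488 -0.221  0.162]
[-1.0, 0.2, -0.1] [ 0.48  -0.221  0.163]
[-1.8, 0.2, -0.1] [ 0.472 -0.221  0.163]
[-2.5, 0.4, -0.1] [ 0.465 -0.22   0.161]
[-3.3, 0.6, -0.1] [ 0.457 -0.22   0.158]
[-4.0, 1.0, -0.1] [ 0.45  -0.22   0.155]
[-4.6, 1.5, -0.1] [ 0.444 -0.22   0.15 ]
[-5.2, 2.1, -0.1] [ 0.438 -0.22   0.144]
[-5.6, 2.7, -0.1] [ 0.434 -0.219  0.138]
```

```bash
python3 -m creep '{"gripper":[0.5,0.5,0.5,0.5,0.5,0.5,0.5,0.5],"delta_pos":[[-0.9,0,0],[-1.7,0,0],[-2.5,0.2,0],[-3.3,0.4,0],[-4.0,0.8,0],[-4.6,1.3,0],[-5.2,1.9,0],[-5.2,1.9,0]],"twist":[0,0,0,0,0,0,0,0]}' 30
python3 -m creep '{"gripper":[3,4,4,4,4],"delta_pos":[[0,0,0],[0,0,0],[0,0,0],[0,0,0],[0,0,0]],"twist":[0,0,0,0,0]}' 60
python3 - <<'E'
from h import *
plan([fin(2.1)],90-1.8)
im,d=snap("wrist","w3")
cv2.imwrite("pics/w3.png",im[:,:,::-1])
E
```

```text
time: 10.95
eef_pos: [0.4387, -0.2192, 0.1493]
orientation: [0.708, -0.012, 0.011, -0.706]
ft_force: [-5.3, 7.8, 13.3]
width: 0.128
time: 11.58
eef_pos: [0.4386, -0.2191, 0.1491]
orientation: [0.708, -0.013, 0.011, -0.706]
ft_force: [-0.2, -0.3, -0.1]
width: 0.464
t 11.57 tcp [ 0.4386 -0.2191  0.1491] yax [-0.002 -0.001 -1.   ] j6 -2.23 F [-0.2 -0.3 -0.1] w 0.464 twist -0.1
[-0.0, 0.5, -0.0] [ 0.438 -0.22   0.144]
```

View pics/w3.png

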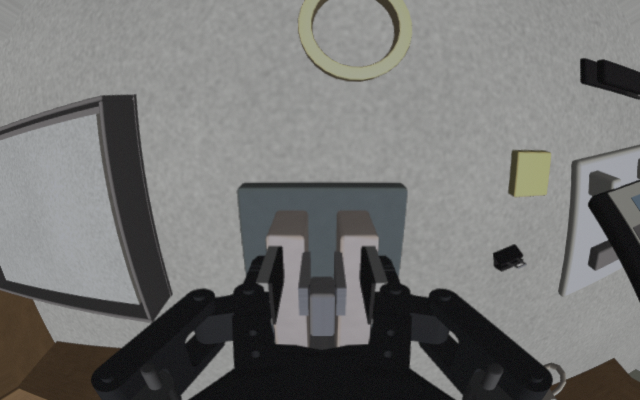

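The catch isn't lying to the front: between the lugs at (322,300) the bar seems to run back under the gripper. I'll check its angle in the scene depth.

```bash
python3 - <<'E'
from h import *
im,d=snap("scene","s4"); im,d,P=load("s4")
L=(P-PR[0])@R.from_euler('z',PR[1]).as_matrix()
m=(d>0)&(abs(L[...,1])<.008)&(L[...,0]>-.2)&(L[...,0]<.04)&(L[...,2]>.1)&(L[...,2]<.26)
q=L[m]; q=q[np.argsort(q[:,0])]; print(len(q)); print((q[::6][:,[0,2]]*1000).round(0).astype(int).tolist())
cv2.imwrite("pics/s4c.png",cv2.resize(im[80:280,120:320,::-1],None,fx=3,fy=3))
E
```

```text
522
[[-124, 175], [-120, 176], [-118, 229], [-117, 225], [-117, 225], [-116, 180], [-116, 239], [-116, 226], [-116, 239], [-116, 234], [-116, 242], [-115, 237], [-115, 242], [-115, 179], [-115, 233], [-114, 251], [-114, 256], [-113, 251], [-113, 247], [-112, 176], [-110, 176], [-108, 250], [-106, 220], [-103, 220], [-102, 222], [-101, 165], [-100, 169], [-100, 221], [-98, 171], [-97, 200], [-96, 222], [-95, 215], [-95, 180], [-94, 211], [-94, 219], [-94, 219], [-93, 207], [-93, 217], [-93, 207], [-92, 216], [-92, 124], [-92, 181], [-92, 189], [-91, 203], [-91, 179], [-91, 144], [-90, 193], [-90, 206], [-90, 206], [-90, 201], [-90, 188], [-89, 200], [-89, 186], [-89, 189], [-88, 192], [-88, 176], [-88, 182], [-88, 193], [-87, 171], [-87, 182], [-87, 162], [-87, 177], [-86, 134], [-86, 160], [-86, 152], [-86, 152], [-85, 156], [-85, 144], [-85, 171], [-84, 147], [-84, 145], [-83, 145], [-83, 125], [-83, 147], [-82, 138], [-82, 130], [-82, 139], [-81, 136], [-81, 119], [-81, 119], [-80, 135], [-79, 126], [17, 103], [27, 104], [31, 109], [34, 116], [38, 125]]
```

View pics/s4c.png

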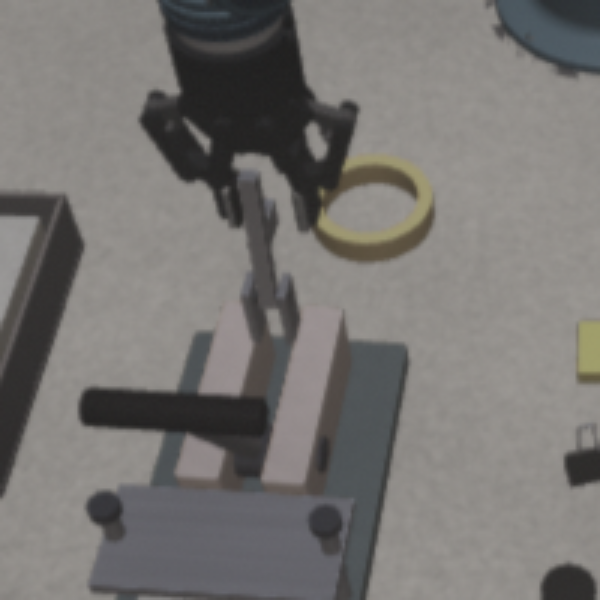

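The bar is upright and leaning only slightly forward, at about 1.77 rad, just short of tipping. I'll come up and back, shut the fingers behind it and push it over.

```bash
python3 -m creep '{"gripper":[4,4,4,4,2,0,0,0],"delta_pos":[[0,-3,0],[0,-7,0],[0,-10.5,0],[3,-10.5,0],[8,-10.5,0],[8.5,-10.5,0],[8.5,-10.5,0],[8.5,-8,0]],"twist":[0,0,0,0,0,0,0,0]}' 60
python3 -m creep '{"gripper":[0,0,0,0,0,0,0,0],"delta_pos":[[0,1,0],[0,3.5,0],[0,3.5,0],[-2,3.5,0],[-3.5,3.5,0],[-5,3.5,0],[-6.5,3.5,0],[-8,3.5,0]],"twist":[0,0,0,0,0,0,0,0]}' 60
python3 - <<'E'
from h import *
plan([W(PR,[-.135,0,.19])],90-1.8)
im,d=snap("scene","s5"); im,d,P=load("s5")
L=(P-PR[0])@R.from_euler('z',PR[1]).as_matrix()
m=(d>0)&(abs(L[...,1])<.008)&(L[...,0]>-.2)&(L[...,0]<.04)&(L[...,2]>.1)&(L[...,2]<.18)
q=L[m]; q=q[np.argsort(q[:,0])]; print(len(q)); print((q[::6][:,[0,2]]*1000).round(0).astype(int).tolist())
E
```

```text
time: 12.68
eef_pos: [0.524, -0.2227, 0.2311]
orientation: [0.709, -0.011, 0.013, -0.706]
ft_force: [0.5, -0.4, 0.9]
width: -0.001
time: 13.68
eef_pos: [0.4432, -0.2201, 0.1961]
orientation: [0.709, -0.011, 0.013, -0.705]
ft_force: [0.2, -0.2, 0.7]
width: 0.0
t 13.68 tcp [ 0.4432 -0.2201  0.1961] yax [ 0.002 -0.004 -1.   ] j6 -2.23 F [ 0.2 -0.2  0.7] w 0.0 twist -0.2
[-1.4, 0.6, 0.0] [ 0.429 -0.219  0.19 ]
337
[[-146, 150], [-139, 145], [-134, 133], [-131, 176], [-129, 153], [-128, 179], [-127, 143], [-126, 178], [-126, 142], [-125, 171], [-124, 178], [-123, 168], [-122, 166], [-121, 169], [-120, 162], [-119, 149], [-118, 167], [-117, 162], [-116, 158], [-115, 162], [-114, 157], [-113, 158], [-111, 162], [-110, 152], [-110, 158], [-108, 156], [-107, 155], [-106, 139], [-105, 154], [-104, 156], [-103, 151], [-102, 146], [-100, 148], [-99, 146], [-98, 145], [-97, 142], [-96, 138], [-94, 140], [-93, 129], [-92, 141], [-91, 140], [-90, 135], [-89, 133], [-88, 131], [-87, 130], [-86, 125], [-84, 123], [-82, 122], [-82, 126], [-81, 121], [-79, 123], [18, 104], [26, 105], [30, 108], [33, 109], [37, 113], [39, 120]]
```

The bar is past 2.2 rad and falling. I'll push a bit further, check it, and plan the lever approach.

```bash
python3 -m creep '{"gripper":[0,0,0,0,2,5,6,6],"delta_pos":[[-1.5,0.5,0],[-1.5,0.5,0],[-1.5,0.5,0],[0,-4,0],[2,-9,0],[5,-12,0],[9,-14,0],[12,-14,0]],"twist":[0,0,0,0,8,16,24,32]}' 60
cat >> h.py <<'E'
def lev(a,dz=-.017,y=.03):
    b=np.arcsin(91/190)-a; return W(PR,[.190*np.sin(b),y,.06+.190*np.cos(b)+dz])
E
python3 - <<'E'
from h import *
f=lev(0)
plan([f+[0,0,.10],f],-1.8)
im,d=snap("scene","s6"); im,d,P=load("s6")
L=(P-PR[0])@R.from_euler('z',PR[1]).as_matrix()
m=(d>0)&(abs(L[...,1])<.008)&(L[...,0]>-.2)&(L[...,0]<-.05)&(L[...,2]>.1)&(L[...,2]<.18)
q=L[m]; q=q[np.argsort(q[:,0])]; print(len(q)); print((q[::6][:,[0,2]]*1000).round(0).astype(int).tolist())
E
```

```text
time: 14.72
eef_pos: [0.5646, -0.2238, 0.3386]
orientation: [0.678, -0.205, 0.21, -0.674]
ft_force: [0.2, -0.2, -0.9]
width: 0.701
t 14.72 tcp [ 0.5646 -0.2238  0.3386] yax [ 0.005 -0.006 -1.   ] j6 -1.54 F [ 0.2 -0.2 -0.9] w 0.701 twist 57.6
[6.0, 2.9, 7.4] [ 0.656 -0.196  0.31 ]
[5.9, 12.9, 7.4] [ 0.656 -0.196  0.21 ]
386
[[-180, 154], [-178, 161], [-177, 162], [-175, 158], [-174, 157], [-170, 160], [-168, 153], [-167, 154], [-165, 154], [-163, 155], [-162, 154], [-159, 154], [-158, 147], [-156, 151], [-155, 153], [-152, 152], [-151, 151], [-149, 147], [-148, 150], [-146, 147], [-146, 150], [-144, 134], [-143, 150], [-141, 145], [-139, 148], [-138, 132], [-137, 144], [-135, 143], [-134, 147], [-133, 145], [-132, 138], [-131, 115], [-130, 142], [-129, 117], [-128, 121], [-126, 140], [-124, 139], [-123, 141], [-121, 137], [-120, 136], [-117, 138], [-117, 138], [-114, 139], [-113, 137], [-110, 137], [-109, 135], [-108, 131], [-106, 136], [-103, 133], [-102, 134], [-100, 130], [-98, 133], [-96, 129], [-94, 134], [-92, 124], [-91, 131], [-89, 124], [-86, 127], [-85, 129], [-84, 130], [-82, 123], [-81, 128], [-80, 126], [-79, 127], [-77, 126]]
```

The catch lies on its front stop: tip at (-180,160) mm in press x-z, about 2.8 rad. On to the lever.

```bash
python3 -m creep '{"gripper":[6,6,6,6,6,6,6,6],"delta_pos":[[1,0,1],[2,0,2],[3,0,4],[4,0,5],[5,0,6],[6,0,7.4],[6,1.5,7.4],[6,2.9,7.4]],"twist":[9.6,19.2,28.8,38.4,48,57.6,57.6,57.6]}' 60
python3 - <<'E'
from h import *
f=lev(0)
plan([f],-1.8)
im,d=snap("wrist","w7")
E
```

```text
time: 15.78
eef_pos: [0.6572, -0.1962, 0.3061]
orientation: [0.492, -0.506, 0.51, -0.492]
ft_force: [0.2, 0.1, 0.9]
width: 0.702
t 15.78 tcp [ 0.6572 -0.1962  0.3061] yax [ 0.003 -0.004 -1.   ] j6 -0.42 F [0.2 0.1 0.9] w 0.702 twist 0.0
[-0.0, 9.6, -0.2] [ 0.656 -0.196  0.21 ]
```

View pics/w7.png

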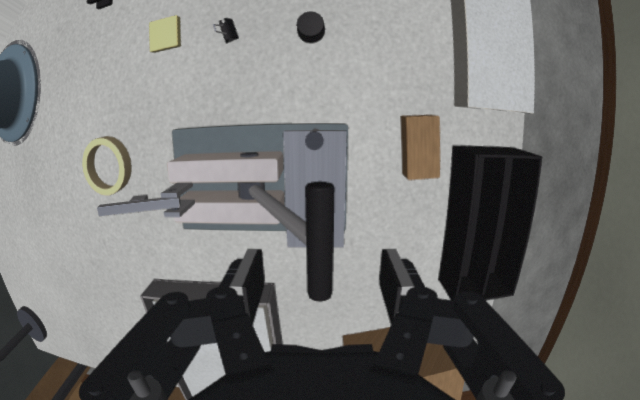

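The handle (320,240) is centred between the pads (250,280) and (390,280), and the flipped catch shows at (140,205). I'll descend and pinch.

```bash
python3 -m creep '{"gripper":[6,6,6,6,3,1,1,1],"delta_pos":[[0,3,-0.1],[0,6,-0.2],[0,9.6,-0.2],[0,9.6,-0.2],[0,9.6,-0.2],[0,9.6,-0.2],[0,9.6,-0.2],[0,9.6,-0.2]],"twist":[0,0,0,0,0,0,0,0]}' 40
python3 -m creep '{"gripper":[1,1],"delta_pos":[[0,0,0],[0,0,0]],"twist":[0,0]}' 40
python3 - <<'E'
from h import *
plan([lev(a) for a in np.linspace(0,1,17)],-1.8)
E
```

```text
time: 16.82
eef_pos: [0.6558, -0.1967, 0.2099]
orientation: [0.492, -0.506, 0.51, -0.492]
ft_force: [5.4, -1.2, 5.1]
width: 0.244
time: 17.08
eef_pos: [0.6558, -0.1967, 0.2099]
orientation: [0.492, -0.506, 0.51, -0.492]
ft_force: [3.9, -1.2, 1.9]
width: 0.241
t 17.07 tcp [ 0.6558 -0.1967  0.2099] yax [ 0.005 -0.005 -1.   ] j6 -0.42 F [ 3.9 -1.2  1.9] w 0.241 twist -0.0
[-0.0, 0.0, 0.0] [ 0.656 -0.196  0.21 ]
[-0.0, -0.5, -1.0] [ 0.645 -0.196  0.215]
[-0.0, -1.0, -2.1] [ 0.634 -0.196  0.22 ]
[-0.0, -1.4, -3.3] [ 0.623 -0.195  0.224]
[-0.0, -1.7, -4.4] [ 0.612 -0.195  0.227]
[-0.0, -2.0, -5.5] [ 0.6   -0.195  0.23 ]
[-0.0, -2.2, -6.7] [ 0.589 -0.194  0.232]
[-0.0, -2.3, -7.9] [ 0.577 -0.194  0.233]
[-0.0, -2.4, -9.1] [ 0.565 -0.194  0.233]
[-0.0, -2.3, -10.3] [ 0.553 -0.193  0.233]
[-0.0, -2.2, -11.5] [ 0.541 -0.193  0.232]
[-0.0, -2.0, -12.6] [ 0.529 -0.192  0.23 ]
[-0.0, -1.8, -13.8] [ 0.518 -0.192  0.227]
[-0.0, -1.5, -14.9] [ 0.506 -0.192  0.224]
[-0.0, -1.1, -16.1] [ 0.495 -0.191  0.22 ]
[-0.0, -0.6, -17.1] [ 0.484 -0.191  0.215]
[-0.0, -0.1, -18.2] [ 0.474 -0.191  0.21 ]
```

The handle is gripped (20.5 mm opening on a 22 mm bar). Now I'll pull it along the arc.

```bash
python3 -m creep '{"gripper":[1,1,1,1,1,1,1,1],"delta_pos":[[0,-0.5,-1],[0,-1,-2.1],[0,-1.4,-3.3],[0,-1.7,-4.4],[0,-2,-5.5],[0,-2.2,-6.7],[0,-2.3,-7.9],[0,-2.4,-9.1]],"twist":[0,0,0,0,0,0,0,0]}' 60
python3 - <<'E'
from h import *
plan([lev(a) for a in np.linspace(.5,1,9)],-1.8)
E
```

```text
time: 18.08
eef_pos: [0.5684, -0.1939, 0.2379]
orientation: [0.489, -0.502, 0.514, -0.495]
ft_force: [10.9, 2.2, 7.2]
width: 0.233
t 18.07 tcp [ 0.5684 -0.1939  0.2379] yax [ 0.018 -0.007 -1.   ] j6 -0.49 F [10.9  2.2  7.2] w 0.233 twist -0.0
[-0.0, 0.5, -0.4] [ 0.565 -0.194  0.233]
[-0.0, 0.5, -1.6] [ 0.553 -0.193  0.233]
[-0.0, 0.6, -2.7] [ 0.541 -0.193  0.232]
[-0.0, 0.8, -3.9] [ 0.529 -0.192  0.23 ]
[-0.0, 1.0, -5.1] [ 0.518 -0.192  0.227]
[-0.0, 1.3, -6.2] [ 0.506 -0.192  0.224]
[-0.0, 1.7, -7.3] [ 0.495 -0.191  0.22 ]
[-0.0, 2.1, -8.4] [ 0.484 -0.191  0.215]
[-0.0, 2.6, -9.5] [ 0.474 -0.191  0.21 ]
```

```bash
python3 -m creep '{"gripper":[1,1,1,1,1,1,1,1],"delta_pos":[[0,0.3,-1.3],[0,0.4,-2.4],[0,0.5,-3.6],[0,0.7,-4.8],[0,1,-5.9],[0,1.4,-7],[0,1.8,-8.1],[0,2.1,-8.8]],"twist":[0,0,0,0,0,0,0,0]}' 60
python3 - <<'E'
from h import *
plan([lev(a) for a in np.linspace(.8,1.05,5)],-1.8)
im,d=snap("scene","s8"); im,d,P=load("s8")
cv2.imwrite("pics/s8c.png",cv2.resize(im[60:290,110:500,::-1],None,fx=2,fy=2))
E
```

```text
time: 19.08
eef_pos: [0.4837, -0.1916, 0.2188]
orientation: [0.487, -0.499, 0.517, -0.497]
ft_force: [7.6, 3.1, 9.1]
width: 0.231
t 19.07 tcp [ 0.4837 -0.1916  0.2188] yax [ 0.028 -0.009 -1.   ] j6 -0.57 F [7.6 3.1 9.1] w 0.231 twist -0.0
[-0.1, -0.5, 2.5] [ 0.509 -0.192  0.224]
[-0.1, -0.1, 1.4] [ 0.498 -0.191  0.221]
[-0.1, 0.3, 0.3] [ 0.487 -0.191  0.216]
[-0.1, 0.8, -0.8] [ 0.476 -0.191  0.211]
[-0.1, 1.3, -1.9] [ 0.466 -0.19   0.205]
```

View pics/s8c.png

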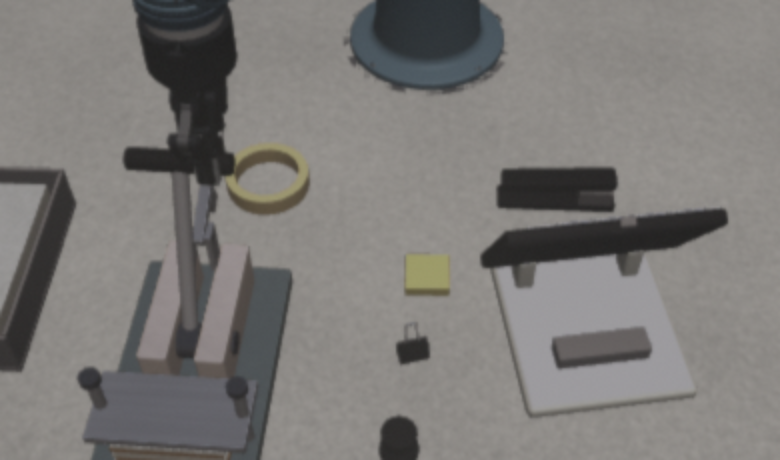

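The handle is held at (170,160), the screen stands up and the bystanders are in place. The lever is at about 0.93 rad, so I'll do the last centimetre to the stop and then hold.

```bash
python3 -m creep '{"gripper":[1,1,1,1,1,1,1,1],"delta_pos":[[0,0.2,-0.4],[0,0.4,-0.8],[0,0.6,-1.2],[0,0.6,-1.2],[0,0.6,-1.2],[0,0.6,-1.2],[0,0.6,-1.2],[0,0.6,-1.2]],"twist":[0,0,0,0,0,0,0,0]}' 60
python3 - <<'E'
from h import *
plan([lev(1)],-1.8)
snap("scene","s9"); scrang("s9"); snap("top","t9"); im,d,P=load("s9"); im0,d0,P0=load("scene0")
L=(P-PR[0])@R.from_euler('z',PR[1]).as_matrix()
m=(d>0)&(abs(L[...,1])<.006)&(L[...,0]>-.12)&(L[...,0]<.02)&(L[...,2]>.1)&(L[...,2]<.2)
q=L[m]; q=q[np.argsort(q[:,2])]; print((q[::8][:,[0,2]]*1000).round(0).astype(int).tolist())
for n,(u,v) in dict(notes=(323,197),clip=(317,235),loupe=(310,275)).items(): print(n,P0[v,u].round(3),P[v,u].round(3))
im,d,P=load("t9"); m=(d>0)
L=(P-PR[0])@R.from_euler('z',PR[1]).as_matrix()
m=(d>0)&(L[...,1]<-.02)&(L[...,1]>-.06)&(L[...,2]>.19)&(L[...,2]<.25)&(L[...,0]<0)
q=L[m]; print('handle end',len(q),np.median(q,0) if len(q) else '')
print(manip.state() if 0 else '')
E
```

```text
time: 20.12
eef_pos: [0.4744, -0.1912, 0.2144]
orientation: [0.485, -0.496, 0.519, -0.499]
ft_force: [10.4, 2.1, 4.4]
width: 0.23
t 20.12 tcp [ 0.4744 -0.1912  0.2144] yax [ 0.037 -0.01  -0.999] j6 -0.58 F [10.4  2.1  4.4] w 0.23 twist -0.1
[-0.1, 0.5, -0.1] [ 0.474 -0.191  0.21 ]
-0.105 214 z 0.187 angs [0.92 0.96 0.98 1.03 1.08]
0.07 220 z 0.187 angs [0.93 0.96 0.99 1.05 1.09]
-0.05 592 z 0.187 angs [0.92 0.96 0.98 1.04 1.1 ]
[[-13, 100], [-20, 102], [-20, 105], [-20, 107], [-84, 111], [-17, 112], [-20, 114], [-26, 116], [-23, 119], [-22, 120], [-28, 123], [-100, 124], [-113, 125], [-29, 126], [-85, 126], [-28, 127], [-31, 128], [-105, 128], [-90, 129], [-32, 129], [-120, 130], [-105, 131], [-34, 132], [-36, 132], [-101, 132], [-111, 133], [-108, 134], [-34, 135], [-35, 135], [-38, 136], [-119, 137], [-118, 137], [-109, 139], [-116, 140], [-38, 141], [-35, 143], [-37, 145], [-40, 149], [-43, 150], [-43, 153], [-42, 154], [-45, 157], [-47, 161], [-46, 162], [-49, 164], [-49, 168], [-47, 169], [-50, 171], [-57, 173], [-56, 176], [-57, 179], [-57, 181], [-61, 183], [-59, 184], [-60, 186], [-68, 189], [-61, 192], [-67, 193], [-67, 195], [-66, 199]]
notes [0.432 0.011 0.015] [0.436 0.011 0.021]
clip [0.533 0.001 0.013] [0.535 0.001 0.015]
loupe [ 0.647 -0.009  0.042] [ 0.649 -0.009  0.045]
handle end 0
```

The lever shaft leans 27° forward, so the joint is at about 0.97 rad with steady contact. Screen, catch and bystanders check out. Handing in.

```bash
python3 -c "
from rig import manip
s=manip.state(); print(s['time'],s['eef_pos'],s['ft_force'],s['width']); print(manip.sign_off())"
```

```text
20.225 [ 0.47437035 -0.19122448  0.2143824 ] [10.44292777  2.20879334  3.61681953] 0.23365709461925954
the job is handed in; nothing more can be done
None
```

I raised the display, flipped the safety catch to the front and pulled the lever to its stop. I handed the job in at 20.2 s with the gripper still pinching the handle; sign-off reports no verdict.

**Catch:** the first flip fell short. The fin slipped in the fingers and the bar stayed upright at about 1.8 rad. I closed the fingers behind it and pushed it over.

Last checks, all from camera depth and the robot's state:

| Item | Last reading | Required |
|---|---|---|
| Screen | about 1.05 rad, unchanged since release | 0.85–1.25 rad |
| Catch | about 2.8 rad, on its front stop; seen still forward in the last depth image | above 2.2 rad |
| Lever | about 0.97 rad | above 0.85 rad |
| Grip on the handle | 60 N grip set; about 10 N on the wrist in x | contact above 1.5 N |
| Notes, clip, loupe | within about 4 mm horizontally of their start | within 40 mm |

Two readings disagreed slightly. The fingers ended about 4 mm higher on the handle than planned, and the tool had tilted by about 2°. One check returned nothing: a top-camera look for the handle's far end found no points, so the lever angle rests on the shaft slope and the tool position, which agree.

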